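# Clear the fitting bench: sort the metal and nest the parts cups

## Robot

A 6-joint arm with a two-finger parallel gripper is mounted at the origin on the work surface. World frame = base frame: x ahead of the robot, y to its left, z up, the work surface at z = 0. Lengths are in mm, angles in rad, forces in N, time in s.
With the tool pointing down it reaches from about 275 to 750 mm from the base axis. Payload 10.2 kg.
Tool frame: the origin (TCP) lies at the very end of the fingers, on their centre line; the grasp point (between the pads) lies 19 mm behind it (ctrl.hold_point_z is the distance from the TCP to the grasp point, in mm); z points along the fingers, y is the direction in which the jaws open and shut (so a half turn about z gives the same grasp; the last joint's range is limited). The gripper opens to 85 mm and grips with 20 to 120 N. Pads are 22 mm wide; open, the fingers measure 114 mm over their backs; the gripper's body (76 mm by 85 mm) begins 54 mm behind the grasp point. The pads swing forward as they close: fully open they stand 13 mm farther back than shut.
Start: joints at [-1.489, 0.313, 1.498, -0, 1.331, -0.223], TCP at [157.541, -500.811, 231.294] pointing down, gripper open.
Joint ranges: [-2.94, 2.94], [-0.97, 2.17], [0.19, 2.56], [-1.23, 4.37], [0.02, 3.11], [-2.88, 2.88]. Speed limits (rad/s): [2.39, 2.39, 3.01, 3.14, 3.14, 3.14].

## Interface

Orientations are given as a unit quaternion [w, x, y, z].
In Python, from rig import readout, cams, workorder, spotter, ctrl gives the robot as it stands.
- The arm moves only by the tool step_arm, never from a script. Its argument "plan" is text: rows parted by semicolons, each of 5 numbers parted by spaces: the shift along the tool's x, y, z in cm, then the turn about the tool's z in degrees, then the opening in per cent of the stroke, from 0 (shut) to 100 (fully open). In form: x y z twist gripper; .... A call has 1 to 10 rows; each row is the pose to reach, as a shift and turn from the pose commanded when the call began, along the tool's axes at that moment; what a row does not reach only later rows make up. A row lasts 1/10 s, in which the tool goes at most 50 mm and 8.59 degrees, less where a joint would pass 70% of its speed; a pose out of reach is approached as far as the arm can. A call with a gripper value outside its range is refused whole. The fingers move at their own pace and stop on an object; "grip_force" is the grip in N (left out, the last holds). Time passes only in rows, so rows that repeat a pose let the fingers close. It gives the time, the measured TCP pose, the force and the opening at its end, in the units of the state.
- readout.sense(): the state, without advancing time (a new reading comes with each control period).
- cams.capture(name): name is "scene" or "top" or "wrist"; returns (picture, depth): 384x512x3 uint8, red, green, blue; 384x512 float32, mm along the optical axis (not along the pixel's ray), 0 where there is no reading.
- cams.camera_info(name): a dict with "vfov" (degrees; the focal length in pixels is half the picture's height over the tangent of half this angle, whatever the lens; pixels are square), "cx", "cy" (the principal point, pixels), "rvec" (rotation vector, rad) and "tvec" (3), from world to camera coordinates, as OpenCV has them. Camera axes: x right, y down, z forward; pixel columns grow to the right and rows downward; lengths in mm; the calibration is good to about 2 mm. A picture is of the moment at which its call begins: read the wrist's pose just before it. camera_info takes no time and is no camera call; for the wrist camera it gives the pose at the moment of the call.
- workorder.finish_job(): hands the job in, once; it reports no verdict.
Trained networks look in the newest picture that a camera, given by its name, has taken for a name from the list of things; names that differ only in an ending like _2 or _b are one class to them, and where a whole thing is asked for, a point or a joint stands for the part that bears it (a point fixed in the world has none). Each returns a list of dicts, best first, with "conf" (0 to 1); they miss things now and then, are a little off and sometimes report something else, mostly with a low value. They report only what shows in the picture. A call takes as long as a camera call. They do not tell look-alikes from the thing itself.
- spotter.regions_of(camera, target): "pixels" (384x512 bool, what is visible of it) and "extent" ([centre column, centre row, width, height] in pixels, round what is visible of it).
The state is a dict: "time_s": time; "joints": joint angles; "dq": joint speeds; "tau": joint torques, N m; "eef_pos": TCP position; "ee_rot": TCP orientation; "force": force on the tool from outside, world axes, zero at the start; "wrist_torque": the same for the moment, N m; "grip_width": opening from 0.0 (shut) to 1.0 (fully open).
Only numpy, scipy, OpenCV 4.12 (cv2) and the standard library are available. Lean on these libraries where they do the work, as an engineer would, in place of code of your own. Each camera call takes 0.05 s, during which the arm holds its last target. There are 200 camera calls.

## Task

Clear up the bench after the fitting job: lay the brass square bar and stand the brass bush on end, side by side on the floor of the yellow tray (not on one another), and the steel nut on the floor of the blue tray. Nest the parts cups upright, largest first: stand the green middle cup in the wide steel cup, and only after that stand the red small cup inside the green one. Leave the small glass jar and the white loupe where they are, and let everything go.

Things in the scene. Friction and masses are not known exactly. Their poses are not given: they have to be found in the camera images.
- large_cup: round straight-sided open cup, bright steel, wide and shallow, outside diameter 124 mm, height 30 mm, wall 4 mm, floor 5 mm thick, about 400 g, loose. Stands upright at the start; origin: centre of its underside; z up, along its axis.
- medium_cup: round straight-sided open cup, green plastic, outside diameter 66 mm, height 50 mm, wall 3 mm, floor 4 mm thick, about 120 g, loose. Stands upright at the start; origin: centre of its underside; z up, along its axis.
- small_cup: round straight-sided open cup, red plastic, outside diameter 40 mm, height 68 mm, wall 3 mm, floor 4 mm thick, about 60 g, loose. Stands upright at the start; origin: centre of its underside; z up, along its axis. Standing in the green cup its rim is 22 mm above that cup's rim.
- brass_bar: square brass bar offcut, 55 (its x) x 14 x 14 mm, lying flat, about 90 g. Origin: centre of its underside; z up.
- brass_bush: plain round brass bush (short thick tube), outside diameter 30, bore 16, height 25 mm, standing on end, about 100 g. Origin: centre of its underside; z up.
- steel_nut: bright steel hexagon nut blank, 26 mm across flats (30 across corners), 24 mm high, lying flat with a black disc on top where the bore is; about 100 g. One pair of flats faces its +x and -x. Origin: centre of its underside; z up.
- yellow_tray: open yellow plastic tray fixed to the bench, 108 (its x) x 128 (its y) x 30 mm high outside, walls and floor 4 mm thick (inside 100 x 120 mm, floor 4 mm above the bench). Origin: centre of its underside; z up. It does not move when touched.
- blue_tray: open blue plastic tray fixed to the bench, 108 (its x) x 128 (its y) x 30 mm high outside, walls and floor 4 mm thick (inside 100 x 120 mm, floor 4 mm above the bench). Origin: centre of its underside; z up. It does not move when touched.
- jar: small closed glass jar with a blue lid, diameter 42, height 55 mm, a bystander to leave alone. Origin: centre of its underside; z up.
- loupe: white eye loupe with a glass disc on top, diameter 40, height 32 mm, a bystander to leave alone. Origin: centre of its underside; z up.
Things that resemble listed ones, but are neither listed nor needed, are in the scene too. Of the things shaped like the medium_cup, the green one is meant.

How it is judged (in metres and radians):
On the way, in this order (a step that is already met when the one before it is completed fails the run):
1. the green cup stands upright on the floor of the wide steel cup (horizontal distance between medium_cup and large_cup below 0.03 m and z of medium_cup in the frame of large_cup between 0.002 and 0.009 m and angle between medium_cup's own z axis and vertical below 0.1 rad and linear speed of medium_cup below 0.02 m/s), for 0.2 s.
2. then the red cup stands upright on the floor of the green cup, which still stands in the steel cup (horizontal distance between medium_cup and large_cup below 0.03 m and z of medium_cup in the frame of large_cup between 0.002 and 0.009 m and angle between each of medium_cup, small_cup's own z axis and vertical below 0.1 rad and horizontal distance between small_cup and medium_cup below 0.015 m and z of small_cup in the frame of medium_cup between 0.001 and 0.008 m and linear speed of small_cup below 0.02 m/s), for 0.2 s.
At the end, for the whole second after the job is handed in: Brass bar and bush (bush on end) on the yellow tray's floor, nut on the blue one's (origin inside the walls; bush under 12, others 22 mm above the underside); green cup on the steel cup's floor, red cup on the green one's, cups upright within 0.1 rad; all released and still (all of step 2 and angle between large_cup's own z axis and vertical below 0.1 rad and height (world z) of large_cup between -0.004 and 0.004 m and x of brass_bar in the frame of yellow_tray between -0.05 and 0.05 m and y of brass_bar in the frame of yellow_tray between -0.06 and 0.06 m and z of brass_bar in the frame of yellow_tray between 0 and 0.022 m and x of brass_bush in the frame of yellow_tray between -0.05 and 0.05 m and y of brass_bush in the frame of yellow_tray between -0.06 and 0.06 m and z of brass_bush in the frame of yellow_tray between 0 and 0.012 m and angle between brass_bush's own z axis and vertical below 0.15 rad and x of steel_nut in the frame of blue_tray between -0.05 and 0.05 m and y of steel_nut in the frame of blue_tray between -0.06 and 0.06 m and z of steel_nut in the frame of blue_tray between 0 and 0.022 m and linear speed of each of large_cup, medium_cup, brass_bar, brass_bush, steel_nut below 0.02 m/s); the robot touches nothing.
It fails at once if the glass jar was pushed more than 20 mm or tipped (distance of jar from where it was at the start of the episode above 0.02 m or angle between jar's own z axis and vertical above 0.5 rad).
It fails at once if the loupe was pushed more than 20 mm or tipped (distance of loupe from where it was at the start of the episode above 0.02 m or angle between loupe's own z axis and vertical above 0.5 rad).
It also fails if it takes over 136 s, if anything falls off the work surface, if the arm or the gripper's body presses on something with over 40 N, if the wrist force passes 120 N, or if a joint passes its speed limit or range.

## Working session

There is one attempt and no reset: what is moved stays moved. The work goes in short steps, Python scripts to look and compute and a tool call to move; the robot and the scene stay as the last step left them, time stands still between calls to the robot, and variables do not carry over. Pictures are saved under pics/ and viewed, about 12 in all and at most 16, crops included, and the job is handed in when it is done.

Besides the shell and the picture viewer there is one more tool, called after "Request:" as name(argument=value, ...) on one line, values as JSON. step_arm: Moves the arm, as the interface text tells. Its arguments: {"type":"object","properties":{"plan":{"type":"string"},"grip_force":{"type":"number"}},"required":["plan"]}

```bash
ls; mkdir -p pics
cat > h.py <<'E'
import numpy as np, cv2
from rig import readout, cams, workorder, spotter, ctrl
def cap(n,f=None):
    info=cams.camera_info(n); p,d=cams.capture(n)
    if f: cv2.imwrite('pics/'+f,cv2.cvtColor(p,cv2.COLOR_RGB2BGR))
    return p,d,info
def world(d,info):
    h,w=d.shape; f=h/2/np.tan(np.radians(info['vfov'])/2)
    v,u=np.mgrid[:h,:w]
    c=np.stack([(u-info['cx'])/f*d,(v-info['cy'])/f*d,d],-1)
    R=cv2.Rodrigues(np.array(info['rvec'],float))[0]
    W=(c-np.array(info['tvec'],float).reshape(3))@R
    W[d<=0]=np.nan
    return W
E
python3 - <<'E'
from h import *
s=readout.sense(); print(s)
for n in('top','scene'):
    p,d,i=cap(n,n+'0.png'); print(n,i)
    W=world(d,i); np.save(n+'W.npy',W)
    for t in ['large_cup','medium_cup','small_cup','brass_bar','brass_bush','steel_nut','yellow_tray','blue_tray','jar','loupe']:
        for r in spotter.regions_of(n,t):
            m=r['pixels']; P=W[m]; P=P[~np.isnan(P[:,0])]
            top=P[P[:,2]>np.percentile(P[:,2],95)-6] if len(P) else P
            print(t,round(r['conf'],2),np.round(r['extent']),np.round(np.percentile(P[:,2],[5,50,95])), np.round((top.min(0)+top.max(0))/2,1),np.round(np.ptp(top,0)))
E
```

```text
pics
{'time_s': 0.0, 'joints': array([-1.48937476e+00,  3.13470717e-01,  1.49848673e+00,  1.09625142e-05,
        1.33099792e+00, -2.23363961e-01]), 'dq': array([-0.00023351,  0.00036186,  0.00029745,  0.00064295,  0.00146591,
        0.00037435]), 'tau': array([-1.95575580e-03, -4.12264824e+01, -2.59744388e+01, -2.78787584e-04,
        4.16622934e-03,  2.35068353e-05]), 'eef_pos': array([ 157.53275804, -500.52048621,  230.70579203]), 'ee_rot': array([-6.79263679e-04,  9.88410646e-01,  1.51802272e-01,  5.36262228e-05]), 'force': array([0.52044768, 0.18286546, 0.47903304]), 'wrist_torque': array([-0.03554772, -0.05554963,  0.00446524]), 'grip_width': 1.0041390061938722}
top {'vfov': 46.810548784349926, 'cx': 252.76485645388135, 'cy': 191.23688700337237, 'rvec': array([ 2.15225467, -2.14359145,  0.13531418]), 'tvec': array([   8.22872688,  467.84690353, 1265.20343014])}
large_cup 0.81 [154. 162.  39.  45.] [ 1.  6. 29.] [556.8 311.   31.5] [119. 122.  16.]
medium_cup 0.89 [139. 251.  21.  23.] [ 0.  7. 49.] [293.3 339.9  49.2] [62. 65. 12.]
medium_cup 0.82 [236. 222.  21.  23.] [-1.  5
[... 1624 characters left out ...]
 40.  8.]
brass_bar 0.72 [125. 267.  11.  23.] [ 5. 14. 16.] [ 395.7 -287.9   13.2] [51. 31.  7.]
brass_bush 0.41 [314. 152.  13.  15.] [ 2. 17. 25.] [389.7 303.9  22.4] [28. 25.  7.]
steel_nut 0.62 [259. 211.  18.  36.] [ 6. 45. 67.] [486.6 -12.2  65.4] [40. 40.  8.]
steel_nut 0.52 [206. 241.  14.  14.] [ 2. 20. 25.] [ 459.2 -144.8   23.4] [27. 26.  8.]
yellow_tray 0.73 [157. 320. 104.  93.] [ 3.  5. 30.] [ 543.5 -308.6   28.4] [129. 145.   9.]
blue_tray 0.66 [323. 257.  83.  67.] [ 2.  5. 29.] [654.5  -2.5  27.7] [109. 131.   8.]
jar 0.92 [332. 197.  14.  31.] [ 6. 35. 56.] [566.1 146.   53.2] [38. 39.  7.]
loupe 0.66 [237. 268.  20.  27.] [13. 32. 34.] [ 566.  -150.8   31.8] [39. 39.  7.]
```

Run:
```python
from h import *
a=cv2.imread('pics/top0.png')[110:290,110:410]
cv2.imwrite('pics/topc.png',cv2.resize(a,None,fx=2.6,fy=2.6,interpolation=cv2.INTER_CUBIC))
a=cv2.imread('pics/scene0.png')[110:380,90:430]
cv2.imwrite('pics/scenec.png',cv2.resize(a,None,fx=2.2,fy=2.2,interpolation=cv2.INTER_CUBIC))
```

```text
(no output)
```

View pics/topc.png

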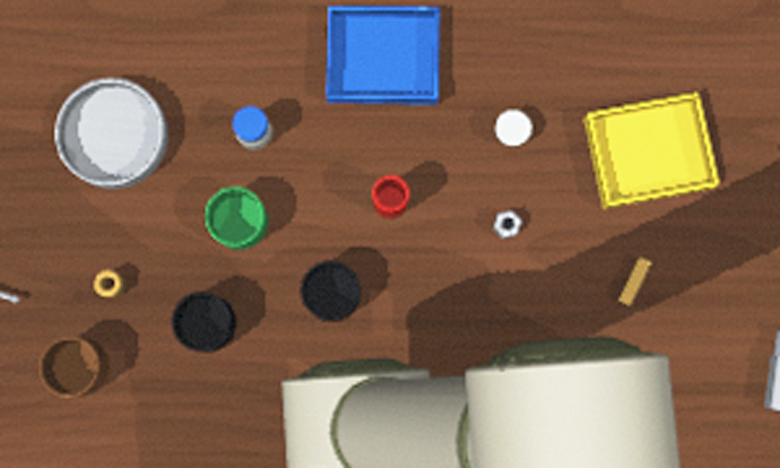

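View pics/scenec.png

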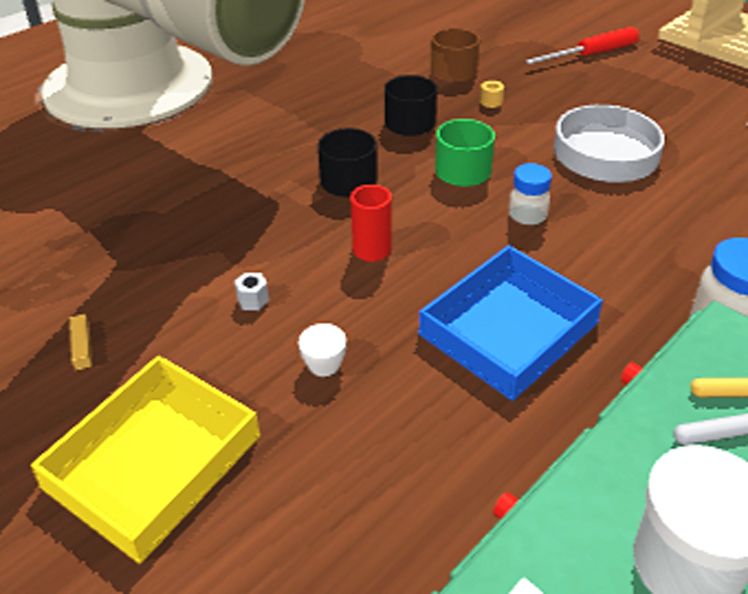

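Lookalikes for the cup in the top crop: green (235,217), black (204,321) and (331,290), brown (71,367). By the description I choose the green one, at world (461,163). For the brass parts, the bar is at (635,282) and the bush at (107,283). The only nut is at (507,223).

I'll start with the nearby bar and look with the wrist camera on the way.

```bash
cat >> h.py <<'E'
def go(x,y,z,jaw=None,pose=None):
    """print tool shift (cm) and twist for TCP target; jaw = world angle (deg) of jaw axis, mod 180"""
    s=readout.sense(); q=s['ee_rot']; from scipy.spatial.transform import Rotation as Ro
    R=Ro.from_quat([q[1],q[2],q[3],q[0]]).as_matrix()
    d=R.T@(np.array([x,y,z])-s['eef_pos'])/10
    now=np.degrees(np.arctan2(R[1,1],R[0,1])); tw=0
    if jaw is not None:
        tw=-((jaw-now+90)%180-90)
    q6=np.degrees(s['joints'][5])
    print('shift',np.round(d,2),'twist',round(tw,1),'jaw now',round(now,1),'q6',round(q6),'pos',np.round(s['eef_pos'],1))
def seen(W,m,h,tol=4):
    """min-area rectangle of points of mask within tol of height h"""
    P=W[m]; P=P[abs(P[:,2]-h)<tol]
    r=cv2.minAreaRect(P[:,:2].astype(np.float32)); return len(P),np.round(P.mean(0),1),[np.round(v,1) for v in r]
E
python3 - <<'E'
from h import *
go(395,-288,220,63)
E
```

```text
shift [ 29.04 -13.17   1.13] twist 44.5 jaw now -72.5 q6 -13 pos [ 157.5 -500.8  231.3]
```

Request:
step_arm(plan="29 -13.2 1 44.5 100;29 -13.2 1 44.5 100;29 -13.2 1 44.5 100;29 -13.2 1 44.5 100;29 -13.2 1 44.5 100;29 -13.2 1 44.5 100;29 -13.2 1 44.5 100;29 -13.2 1 44.5 100;29 -13.2 1 44.5 100", grip_force=40)

```text
time_s: 2.0
eef_pos: [394.9, -287.4, 221.3]
ee_rot: [0.0, 0.973, -0.233, -0.0]
force: [-0.2, -1.1, -0.6]
grip_width: 1.003
```

Run:
```python
from h import *
go(395,-288,220,63)
p,d,i=cap('wrist','w1.png'); W=world(d,i)
t,_,ti=cap('top'); 
for t in('brass_bar','steel_nut','yellow_tray','loupe'):
    for r in spotter.regions_of('wrist',t):
        h={'brass_bar':14,'steel_nut':24,'yellow_tray':30,'loupe':32}[t]
        try: print(t,r['conf'],np.round(r['extent']),seen(W,r['pixels'],h))
        except Exception as e: print(t,e)
```

```text
shift [0.03 0.05 0.13] twist 0.1 jaw now -116.9 q6 67 pos [ 394.9 -287.4  221.3]
brass_bar 0.56 [255. 166.  13.  51.] (571, array([ 395.3, -286.5,   14.1]), [array([ 394.8, -286.3]), array([12.5, 53.8]), np.float64(63.1)])
steel_nut 0.78 [112. 174.  34.  27.] (513, array([ 458.1, -143.1,   24.1]), [array([ 458.1, -143. ]), array([25.9, 29.2]), np.float64(11.7)])
yellow_tray 0.68 [202.  56. 178. 112.] (1318, array([ 519.7, -291.4,   29.7]), [array([ 543.2, -307.1]), array([107.6, 127.6]), np.float64(10.9)])
loupe 0.89 [54. 77. 47. 45.] (1386, array([ 566.2, -150.6,   32.6]), [array([ 566.4, -149.6]), array([39.2, 39. ]), np.float64(15.7)])
```

View pics/w1.png

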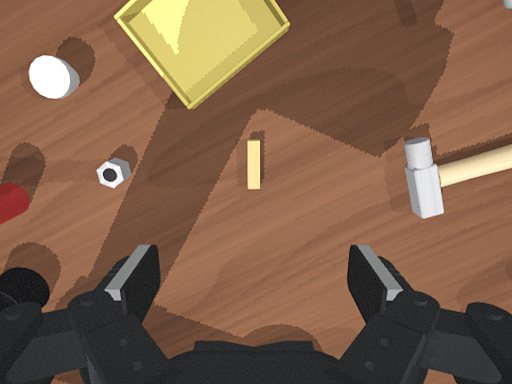

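Bar at (395,-286.4), 54 mm long; nut, tray and loupe sizes also match. Now grasp the bar.

Request:
step_arm(plan="0 -0.1 5 0 40;0 -0.1 10 0 40;0 -0.1 15 0 40;0 -0.1 19 0 40;0 -0.1 21.8 0 40;0 -0.1 21.8 0 40;0 -0.1 21.8 0 0;0 -0.1 21.8 0 0;0 -0.1 21.8 0 0;0 -0.1 21.8 0 0")

```text
time_s: 3.3
eef_pos: [395.0, -287.1, 3.6]
ee_rot: [0.0, 0.972, -0.234, 0.0]
force: [-0.5, -0.5, 0.6]
grip_width: 0.152
```

Request:
step_arm(plan="0 0 0 0 0;0 0 0 0 0;0 0 -4 0 0;0 0 -8 0 0;0 0 -8 0 0;0 0 -8 0 0")

```text
time_s: 3.9
eef_pos: [395.1, -287.0, 83.5]
ee_rot: [0.0, 0.972, -0.234, 0.0]
force: [-0.7, -0.6, -1.4]
grip_width: 0.148
```

Run:
```python
from h import *
print(readout.sense()['grip_width']*85,readout.sense()['force'])
go(558,-304,80,10.9);go(558,-304,10,10.9)
```

```text
12.569355144976429 [-0.68383157 -0.64762129 -1.4044122 ]
shift [15.28 -5.89  0.37] twist 52.1 jaw now -117.0 q6 67 pos [ 395.1 -287.    83.5]
shift [15.27 -5.89  7.37] twist 52.1 jaw now -117.0 q6 67 pos [ 395.1 -287.    83.5]
```

Request:
step_arm(plan="15.3 -5.9 0 52 0;15.3 -5.9 0 52 0;15.3 -5.9 0 52 0;15.3 -5.9 0 52 0;15.3 -5.9 0 52 0;15.3 -5.9 0 52 0;15.3 -5.9 0 52 0;15.3 -5.9 3 52 0;15.3 -5.9 6 52 0;15.3 -5.9 7.5 52 0")

```text
time_s: 4.9
eef_pos: [556.7, -303.1, 5.7]
ee_rot: [0.0, 0.773, -0.635, -0.002]
force: [-19.8, 5.8, 53.1]
grip_width: 0.146
```

Run:
```python
from h import *
print(readout.sense()['grip_width']*85,readout.sense()['force'])
go(558,-304,8,10.9)
```

```text
12.385983304371788 [-19.76581314   5.81188665  53.06938256]
shift [ 0.12 -0.11 -0.23] twist 0.3 jaw now -168.8 q6 130 pos [ 556.7 -303.1    5.7]
```

Request:
step_arm(plan="0 0 -0.2 0 0;0 0 -0.2 0 0;0 0 -0.2 0 30;0 0 -0.2 0 30;0 0 -0.2 0 30;0 0 -4 0 30;0 0 -8 0 30;0 0 -12 0 50;0 0 -16 0 100;0 0 -19 0 100")

```text
time_s: 5.9
eef_pos: [558.4, -304.1, 201.4]
ee_rot: [-0.0, 0.772, -0.636, 0.001]
force: [-0.1, -0.1, -0.1]
grip_width: 0.802
```

Run:
```python
from h import *
go(458.1,-143,190,11.7)
p,d,i=cap('wrist','w2.png'); W=world(d,i)
for t in('brass_bar',):
    for r in spotter.regions_of('wrist',t): print(t,r['conf'],np.round(r['extent']),seen(W,r['pixels'],18,5))
```

```text
shift [-17.73   6.78   1.09] twist -0.7 jaw now -169.0 q6 130 pos [ 558.4 -304.1  201.4]
brass_bar 0.63 [254. 172.  14.  52.] (653, array([ 558.8, -302.1,   18.1]), [array([ 558.7, -301. ]), array([12.8, 55.6]), np.float64(11.3)])
```

Request:
step_arm(plan="-17.7 6.8 0 -0.7 60;-17.7 6.8 0 -0.7 60;-17.7 6.8 0 -0.7 60;-17.7 6.8 0 -0.7 60;-17.7 6.8 4 -0.7 60;-17.7 6.8 9 -0.7 60;-17.7 6.8 14 -0.7 60;-17.7 6.8 17 -0.7 60;-17.7 6.8 19.4 -0.7 60;-17.7 6.8 19.4 -0.7 60")

```text
time_s: 7.0
eef_pos: [455.7, -142.0, 1.5]
ee_rot: [0.0, 0.775, -0.632, -0.003]
force: [-0.7, 0.2, 0.3]
grip_width: 0.598
```

Run:
```python
from h import *
go(458.1,-143,5,11.7)
```

```text
shift [ 0.15 -0.21 -0.36] twist -0.0 jaw now -168.3 q6 137 pos [ 455.7 -142.     1.5]
```

Request:
step_arm(plan="0 0 0.2 0 60;0 0 0.2 0 0;0 0 0.2 0 0;0 0 0.2 0 0;0 0 0.2 0 0;0 0 0.2 0 0;0 0 -4 0 0;0 0 -8 0 0;0 0 -10 0 0;0 0 -10 0 0")

```text
time_s: 8.0
eef_pos: [459.0, -143.8, 107.3]
ee_rot: [-0.0, 0.775, -0.632, 0.003]
force: [0.9, -0.5, -0.9]
grip_width: 0.294
```

Run:
```python
from h import *
print(readout.sense()['grip_width']*85,readout.sense()['force'])
W=np.load('topW.npy')
# blue tray yaw from top
p,d,i=cap('top'); W=world(d,i)
for r in spotter.regions_of('top','blue_tray'): print(r['conf'],seen(W,r['pixels'],30))
p,d,i=cap('scene'); W=world(d,i)
for r in spotter.regions_of('scene','blue_tray'): print(r['conf'],seen(W,r['pixels'],29))
go(640,-2,105)
```

```text
24.95353110051293 [ 0.87787927 -0.47955394 -0.94839236]
0.97 (165, array([655.1,  -9.1,  29.7]), [array([ 6.526e+02, -4.000e-01]), array([127.8, 108.3]), np.float64(88.9)])
0.73 (560, array([657.1,  -6.8,  28.5]), [array([654.5,  -2.4]), array([129.9, 108.8]), np.float64(89.2)])
shift [-10.09 -20.76  -0.2 ] twist 0 jaw now -168.3 q6 137 pos [ 457.1 -142.8  103.2]
```

Request:
step_arm(plan="-9.9 -21.7 0 -20 0;-9.9 -21.7 0 -20 0;-9.9 -21.7 0 -20 0;-9.9 -21.7 0 -20 0;-9.9 -21.7 0 -20 0;-9.9 -21.7 0 -20 0;-9.9 -21.7 3 -20 0;-9.9 -21.7 6 -20 0;-9.9 -21.7 7.5 -20 0;-9.9 -21.7 8.5 -20 0")

```text
time_s: 9.2
eef_pos: [649.2, -2.6, 17.5]
ee_rot: [0.0, 0.873, -0.488, -0.001]
force: [0.6, -0.2, -0.3]
grip_width: 0.29
```

Run:
```python
from h import *
print(readout.sense()['grip_width']*85,readout.sense()['force'])
go(650,-2,11)
```

```text
24.6506237589048 [ 0.59463603 -0.1981149  -0.33880657]
shift [-0.01 -0.1   0.65] twist 0 jaw now -148.4 q6 138 pos [649.2  -2.6  17.5]
```

Request:
step_arm(plan="0 0 0.4 0 0;0 0 0.6 0 0;0 0 0.6 0 0;0 0 0.6 0 50;0 0 0.6 0 50;0 0 0.6 0 50;0 0 -4 0 50;0 0 -9 0 50;0 0 -14 0 100;0 0 -18 0 100")

```text
time_s: 10.2
eef_pos: [650.4, -2.3, 203.0]
ee_rot: [-0.001, 0.873, -0.487, 0.001]
force: [0.1, -0.8, -0.8]
grip_width: 0.821
```

Run:
```python
from h import *
go(430,150,230,62)
p,d,i=cap('wrist','w3.png'); W=world(d,i)
for r in spotter.regions_of('wrist','steel_nut'): print(r['conf'],np.round(r['extent']),seen(W,r['pixels'],28,5))
```

```text
shift [-24.53  10.76  -2.78] twist -30.3 jaw now -148.3 q6 138 pos [650.4  -2.3 203. ]
0.8 [256. 168.  25.  29.] (562, array([650.8,  -1.6,  28.1]), [array([650.5,  -1.4]), array([25.4, 29.1]), np.float64(30.8)])
0.48 [309. 340.  47.  27.] (141, array([475.3, 135.5,  27.4]), [array([476.1, 136.7]), array([37.9,  6.6]), np.float64(26.5)])
```

Run:
```python
from h import *
go(461,163,220,90)
```

```text
shift [-24.12   7.57  -1.62] twist -58.3 jaw now -148.3 q6 138 pos [652.2  -2.6 206.3]
```

Request:
step_arm(plan="-24.1 7.6 -1.6 -58 100;-24.1 7.6 -1.6 -58 100;-24.1 7.6 -1.6 -58 100;-24.1 7.6 -1.6 -58 100;-24.1 7.6 -1.6 -58 100;-24.1 7.6 -1.6 -58 100;-24.1 7.6 -1.6 -58 100;-24.1 7.6 -1.6 -58 100;-24.1 7.6 -1.6 -58 100;-24.1 7.6 -1.6 -58 100")

```text
time_s: 11.3
eef_pos: [459.1, 162.7, 215.0]
ee_rot: [0.0, 1.0, -0.004, -0.0]
force: [0.1, -0.1, 0.3]
grip_width: 1.001
```

Run:
```python
from h import *
p,d,i=cap('wrist','w4.png'); W=world(d,i)
for t,h in(('medium_cup',50),('large_cup',30),('jar',55),('small_cup',68)):
    for r in spotter.regions_of('wrist',t): 
        try: print(t,r['conf'],np.round(r['extent']),np.round(p[r['pixels']].mean(0)),seen(W,r['pixels'],h,4))
        except Exception as e: print(t,e)
go(461,163,20,90)
```

```text
medium_cup 0.89 [253. 169.  67.  68.] [ 81. 153.  99.] (675, array([462.8, 163.7,  49.6]), [array([462.6, 163.2]), array([64.5, 64.9]), np.float64(87.8)])
medium_cup 0.82 [351. 236.  69.  72.] [33. 32. 34.] (501, array([389.9,  59.7,  49.3]), [array([384.8,  58.1]), array([57.4, 65.1]), np.float64(26.0)])
medium_cup 0.8 [224. 266.  58.  72.] [33. 32. 32.] (616, array([345.8, 197. ,  49.3]), [array([346.4, 197. ]), array([65.3, 65.4]), np.float64(37.0)])
medium_cup 0.65 [ 95. 281.  32.  25.] [81. 57. 41.] (32, array([327.2, 348.8,  48.4]), [array([327. , 349.5]), array([ 1.8, 16.7]), np.float64(18.5)])
large_cup 0.68 [103.  64. 134. 128.] [188. 189. 190.] (1912, array([561.1, 314.3,  29.5]), [array([559.8, 310.5]), array([123.8, 117.9]), np.float64(90.0)])
jar 0.92 [270.  58.  46.  53.] [107. 162. 232.] (1547, array([566.6, 147.8,  55.1]), [array([566.3, 147.9]), array([37.1, 37.3]), np.float64(27.2)])
small_cup 0.64 [429. 143.  71.  49.] [167.  57.  53.] (567, array([486.6,  -9.1,  67.4]), [array([486.5,  -9.1]), array([38.6, 39. ]), np.float64(1.1)])
shift [ 0.2  -0.02 19.52] twist -0.4 jaw now -90.4 q6 96 pos [459.1 162.8 215.2]
```

View pics/w4.png

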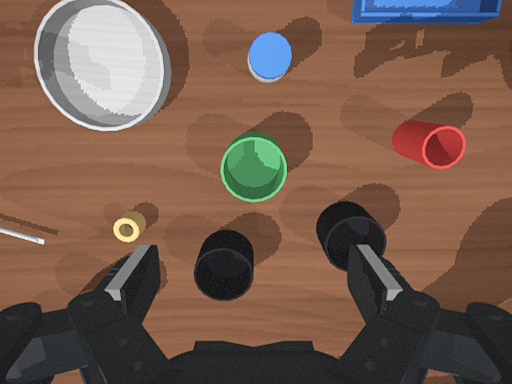

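Request:
step_arm(plan="0.3 -0.1 5 0 100;0.3 -0.1 10 0 100;0.3 -0.1 15 0 100;0.3 -0.1 18 0 100;0.3 -0.1 20 0 100;0.3 -0.1 20 0 100;0.3 -0.1 20 0 100;0.3 -0.1 20 0 60;0.3 -0.1 20 0 60;0.3 -0.1 20 0 60", grip_force=30)

```text
time_s: 12.55
eef_pos: [462.9, 164.0, 17.0]
ee_rot: [-0.0, 1.0, -0.003, 0.001]
force: [-1.1, -0.8, 7.8]
grip_width: 0.769
```

Request:
step_arm(plan="0 0 0 0 50;0 0 0 0 50;0 0 -2 0 50;0 0 -5 0 50;0 0 -9 0 50;0 0 -9 0 50;0 0 -9 0 50")

```text
time_s: 13.25
eef_pos: [462.2, 164.0, 106.1]
ee_rot: [-0.0, 1.0, -0.003, 0.001]
force: [0.4, -0.3, -2.3]
grip_width: 0.769
```

Run:
```python
from h import *
go(562,310,105,90)
print(readout.sense()['grip_width']*85)
```

```text
shift [  9.89 -14.66   0.13] twist -0.3 jaw now -90.3 q6 96 pos [462.2 164.  106.1]
65.33985151118792
```

Request:
step_arm(plan="3 -5 0 0 50;6 -9 0 0 50;8.5 -12.5 0 0 50;9.9 -14.7 0 0 50;9.9 -14.7 0 0 50;9.9 -14.7 2 0 50;9.9 -14.7 4 0 50;9.9 -14.7 6 0 50;9.9 -14.7 7 0 50;9.9 -14.7 7 0 50")

```text
time_s: 14.25
eef_pos: [560.7, 309.5, 33.3]
ee_rot: [0.001, 1.0, -0.003, -0.002]
force: [-0.8, -0.4, -0.4]
grip_width: 0.767
```

Run:
```python
from h import *
go(562,310,22,90); print(readout.sense()['force'])
p,d,i=cap('wrist','w5.png')
```

```text
shift [ 0.14 -0.05  1.13] twist -0.4 jaw now -90.4 q6 109 pos [560.7 309.5  33.3]
[-0.79249444 -0.3966731  -0.43683583]
```

View pics/w5.png

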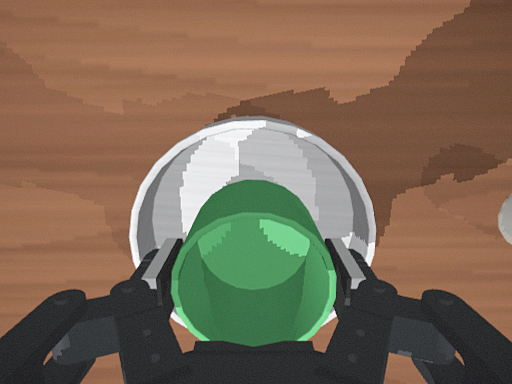

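The green cup is centred over the steel cup, with the fingers clear of its rim. Lower and release.

Request:
step_arm(plan="0.1 0 0.5 0 50;0.1 0 1 0 50;0.1 0 1.1 0 50;0.1 0 1.1 0 50;0.1 0 1.1 0 50")

```text
time_s: 14.8
eef_pos: [563.0, 310.4, 24.5]
ee_rot: [-0.0, 1.0, -0.003, 0.0]
force: [0.0, -0.4, -1.7]
grip_width: 0.768
```

Request:
step_arm(plan="0 0 0 0 86;0 0 0 0 86;0 0 0 0 86;0 0 -2 0 86;0 0 -4 0 86;0 0 -8 0 90;0 0 -12 0 100;0 0 -17 0 100;0 0 -21 0 100;0 0 -21 0 100")

```text
time_s: 15.8
eef_pos: [564.5, 311.0, 241.1]
ee_rot: [-0.002, 1.0, -0.003, 0.005]
force: [-0.1, -0.0, -0.4]
grip_width: 1.005
```

Run:
```python
from h import *
p,d,i=cap('wrist','w6.png'); W=world(d,i)
for t,h in(('medium_cup',55),('large_cup',30)):
    for r in spotter.regions_of('wrist',t): 
        try: print(t,r['conf'],np.round(r['extent']),seen(W,r['pixels'],h,3))
        except Exception as e: print(t,e)
go(486.5,-10.5,220,90)
```

```text
medium_cup 0.94 [341. 327.  53.  64.] (0, array([nan, nan, nan]), [array([0., 0.]), array([0., 0.]), np.float64(0.0)])
medium_cup 0.91 [255. 171.  62.  65.] (526, array([563.1, 310.5,  54.8]), [array([562.5, 310.9]), array([65.2, 63.7]), np.float64(1.2)])
medium_cup 0.7 [236. 338.  44.  22.] (0, array([nan, nan, nan]), [array([0., 0.]), array([0., 0.]), np.float64(0.0)])
medium_cup 0.61 [454. 291.  66.  43.] (0, array([nan, nan, nan]), [array([0., 0.]), array([0., 0.]), np.float64(0.0)])
large_cup 0.71 [255. 166. 108. 111.] (1236, array([564. , 310.3,  29.8]), [array([562. , 310.8]), array([123. , 122.4]), np.float64(88.9)])
shift [-7.41 32.11  1.36] twist -0.3 jaw now -90.3 q6 109 pos [562.5 310.2 233.3]h.py:28: RuntimeWarning: Mean of empty slice.
  r=cv2.minAreaRect(P[:,:2].astype(np.float32)); return len(P),np.round(P.mean(0),1),[np.round(v,1) for v in r]
  ret = um.true_divide(
```

Request:
step_arm(plan="-7.4 32.1 1 0 80;-7.4 32.1 1 0 80;-7.4 32.1 1 0 80;-7.4 32.1 1 0 80;-7.4 32.1 1 0 80;-7.4 32.1 1 0 80;-7.4 32.1 1 0 80;-7.4 32.1 1 0 80;-7.4 32.1 1 0 80;-7.4 32.1 1 0 80")

```text
time_s: 16.95
eef_pos: [486.9, -9.4, 223.6]
ee_rot: [-0.0, 1.0, -0.002, -0.001]
force: [-0.3, -0.3, -0.1]
grip_width: 0.8
```

Run:
```python
from h import *
p,d,i=cap('wrist','w7.png'); W=world(d,i)
for r in spotter.regions_of('wrist','small_cup'): print(r['conf'],np.round(r['extent']),seen(W,r['pixels'],68,4))
go(486.5,-10,46,90)
```

```text
0.7 [255. 169.  37.  53.] (374, array([487.3,  -9.1,  67.6]), [array([486.6,  -9.6]), array([37.6, 38.5]), np.float64(90.0)])
shift [-0.04  0.08 17.79] twist -0.2 jaw now -90.2 q6 75 pos [487.   -9.3 223.9]
```

Request:
step_arm(plan="0 0 5 0 80;0 0 10 0 80;0 0 14 0 80;0 0 17 0 80;0 0 17.8 0 80;0 0 17.8 0 80;0 0 17.8 0 60;0 0 17.8 0 40;0 0 17.8 0 30;0 0 17.8 0 30", grip_force=25)

```text
time_s: 18.05
eef_pos: [488.0, -10.4, 47.9]
ee_rot: [0.0, 1.0, -0.003, 0.002]
force: [-0.8, 1.3, 7.3]
grip_width: 0.456
```

Request:
step_arm(plan="0 0 0 0 30;0 0 0 0 30;0 0 0 0 30;0 0 -4 0 30;0 0 -9 0 30;0 0 -12 0 30;0 0 -12 0 30;0 0 -12 0 30")

```text
time_s: 18.85
eef_pos: [487.0, -10.2, 166.8]
ee_rot: [0.0, 1.0, -0.003, 0.001]
force: [-0.2, 0.7, -1.4]
grip_width: 0.454
```

Run:
```python
from h import *
print(readout.sense()['grip_width']*85)
go(562.3,310.8,166,90)
```

```text
38.57862736606639
shift [  7.34 -32.15   0.08] twist -0.3 jaw now -90.3 q6 75 pos [487.  -10.2 166.8]
```

Request:
step_arm(plan="1 -5 0 0 30;2 -10 0 0 30;3.5 -15 0 0 30;4.5 -20 0 0 30;6 -25 0 0 30;7 -29 0 0 30;7.3 -32.1 0 0 30;7.3 -32.1 0 0 30;7.3 -32.1 0 0 30;7.3 -32.1 1 0 30")

```text
time_s: 19.85
eef_pos: [562.3, 309.5, 156.5]
ee_rot: [-0.0, 1.0, -0.003, 0.001]
force: [-0.0, -0.1, -0.2]
grip_width: 0.456
```

Run:
```python
from h import *
go(562.3,310.8,58,90)
p,d,i=cap('wrist','w8.png')
go(562.3,310.8,58,90)
```

```text
shift [-0.01 -0.13  9.85] twist -0.4 jaw now -90.4 q6 109 pos [562.3 309.5 156.5]
shift [ 0.11 -0.19  9.59] twist -0.4 jaw now -90.4 q6 109 pos [561.4 309.  153.9]
```

View pics/w8.png

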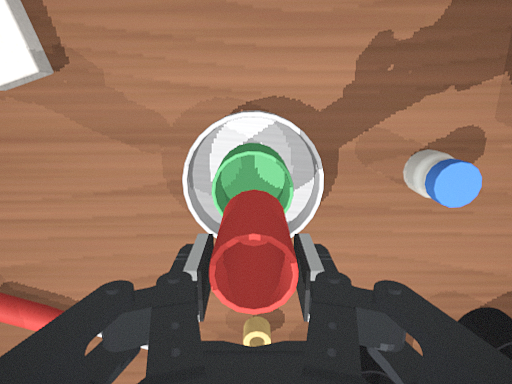

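Request:
step_arm(plan="0.1 -0.1 2 0 30;0.1 -0.1 4 0 30;0.1 -0.1 6 0 30;0.1 -0.1 7.5 0 30;0.1 -0.1 8.5 0 30;0.1 -0.1 9.2 0 30;0.1 -0.1 9.6 0 30;0.1 -0.1 9.6 0 30;0.1 -0.1 9.6 0 30")

```text
time_s: 20.8
eef_pos: [563.2, 311.4, 60.9]
ee_rot: [-0.0, 1.0, -0.003, 0.0]
force: [-0.7, -0.3, 0.1]
grip_width: 0.45
```

Run:
```python
from h import *
print(readout.sense()['force'])
go(562.3,310.8,57,90)
```

```text
[-0.69939513 -0.32163302  0.08460427]
shift [-0.09  0.06  0.39] twist -0.3 jaw now -90.3 q6 109 pos [563.2 311.4  60.9]
```

Request:
step_arm(plan="0 0 0.2 0 30;0 0 0.35 0 30;0 0 0.35 0 30;0 0 0.35 0 62;0 0 0.35 0 62;0 0 0.35 0 62;0 0 -2 0 62;0 0 -6 0 70;0 0 -11 0 80;0 0 -16 0 80")

```text
time_s: 21.8
eef_pos: [562.5, 311.2, 222.1]
ee_rot: [0.0, 1.0, -0.003, -0.0]
force: [0.1, -0.0, -0.0]
grip_width: 0.802
```

Run:
```python
from h import *
p,d,i=cap('wrist','w9.png'); W=world(d,i)
for t,h in(('small_cup',77),('medium_cup',55),('large_cup',30),('brass_bush',25)):
    for r in spotter.regions_of('wrist',t): 
        P=W[r['pixels']]
        print(t,r['conf'],np.round(r['extent']),np.nanpercentile(P[:,2],[5,97]),end='')
        if (abs(P[:,2]-h)<4).sum()>5: print(seen(W,r['pixels'],h,4))
        else: print()
go(392,306,200,90)
```

```text
medium_cup 0.89 [254. 170.  67.  66.] [ 8.14257441 55.87420842](643, array([562.9, 310.9,  54.6]), [array([562.5, 311.5]), array([65.2, 64. ]), np.float64(0.9)])
medium_cup 0.77 [236. 339.  41.  16.] [ 1.68274503 21.4881517 ]
medium_cup 0.73 [462. 301.  83.  55.] [  0.57828145 275.32836201](6, array([405.1,  43.7,  51.2]), [array([404.7,  43.9]), array([43.4,  6.7]), np.float64(57.9)])
medium_cup 0.64 [327. 329.  24.  50.] [ 3.91936203 50.09694674]
large_cup 0.76 [255. 165. 114. 114.] [ 3.85952514 30.75898075](1424, array([563.2, 310.5,  29.6]), [array([562.1, 310.9]), array([122.1, 123. ]), np.float64(52.3)])
brass_bush 0.82 [256. 299.  22.  26.] [ 4.33694695 25.90697499](300, array([390.9, 307.7,  24.3]), [array([390.9, 307.8]), array([28.6, 27.1]), np.float64(89.3)])
shift [-17.05   0.62   1.96] twist -0.3 jaw now -90.3 q6 109 pos [562.6 311.2 219.4]
```

View pics/w9.png

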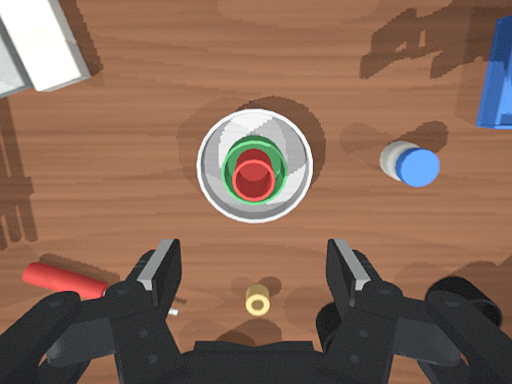

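Request:
step_arm(plan="-17.1 0.3 2 0 60;-17.1 0.3 2 0 60;-17.1 0.3 2 0 60;-17.1 0.3 2 0 60;-17.1 0.3 7 0 60;-17.1 0.3 12 0 60;-17.1 0.3 16 0 60;-17.1 0.3 19 0 60;-17.1 0.3 20.7 0 60;-17.1 0.3 20.7 0 60", grip_force=40)

```text
time_s: 23.05
eef_pos: [389.5, 308.2, 10.1]
ee_rot: [0.002, 1.0, -0.003, -0.003]
force: [0.1, -0.5, -0.2]
grip_width: 0.596
```

Run:
```python
from h import *
p,d,i=cap('top'); W=world(d,i)
for t,h in (('small_cup',77),('medium_cup',55)):
  for r in spotter.regions_of('top',t):
    if (abs(W[r['pixels']][:,2]-h)<5).sum()>5: print(t,r['conf'],np.round(r['extent']),seen(W,r['pixels'],h,5))
m=(W[...,2]>63)&(np.hypot(W[...,0]-560,W[...,1]-310)<40); print(m.sum(),np.round(W[m].mean(0),1),np.percentile(W[m][:,2],[50,90]) if m.any() else '')
go(390.9,307.8,6,90)
```

```text
medium_cup 0.89 [236. 221.  27.  26.] (16, array([374.9,  47.4,  50.8]), [array([379.5,  53.2]), array([62.7, 53.5]), np.float64(27.2)])
medium_cup 0.82 [189. 232.  27.  21.] (15, array([337.6, 186.9,  52.2]), [array([344.2, 193. ]), array([63.4, 53.2]), np.float64(9.1)])
medium_cup 0.59 [152. 158.  27.  26.] (62, array([554. , 305.8,  54.2]), [array([557.2, 309.2]), array([58.7, 63.9]), np.float64(41.7)])
78 [558.9 311.3  73.8] [74.56980803 79.08041211]
shift [-0.1   0.16  0.77] twist -0.3 jaw now -90.3 q6 115 pos [392.  309.4  13.7]
```

Request:
step_arm(plan="-0.1 0.1 0.7 0 60;-0.1 0.1 0.7 0 60;-0.1 0.1 0.7 0 0;-0.1 0.1 0.7 0 0;-0.1 0.1 0.7 0 0;-0.1 0.1 0.7 0 0;-0.1 0.1 0.7 0 0;-0.1 0.1 -4 0 0;-0.1 0.1 -9 0 0;-0.1 0.1 -12 0 0")

```text
time_s: 24.2
eef_pos: [391.5, 308.7, 136.5]
ee_rot: [-0.001, 1.0, -0.003, 0.002]
force: [0.2, -0.5, -1.1]
grip_width: 0.322
```

Run:
```python
from h import *
print(readout.sense()['grip_width']*85)
go(521.6,-311.3,140,100.9)
```

```text
27.390308344611146
shift [13.37 61.92 -0.4 ] twist -11.2 jaw now -90.3 q6 115 pos [391.5 308.7 136.5]
```

Request:
step_arm(plan="13.4 61.9 -1 -11.2 0;13.4 61.9 -1 -11.2 0;13.4 61.9 -1 -11.2 0;13.4 61.9 -1 -11.2 0;13.4 61.9 -1 -11.2 0;13.4 61.9 -1 -11.2 0;13.4 61.9 -1 -11.2 0;13.4 61.9 -1 -11.2 0;13.4 61.9 -1 -11.2 0;13.4 61.9 -1 -11.2 0")

```text
time_s: 25.2
eef_pos: [492.4, -176.6, 141.0]
ee_rot: [-0.0, 0.996, 0.094, 0.0]
force: [1.3, 1.2, -0.9]
grip_width: 0.326
```

Run:
```python
from h import *
print(readout.sense()['grip_width']*85)
go(521.6,-311.3,60,100.9)
```

```text
27.71181444714599
shift [ 0.33 13.78  8.1 ] twist -0.1 jaw now -79.2 q6 47 pos [ 492.4 -176.6  141. ]
```

Request:
step_arm(plan="0.3 5 0 0 0;0.3 9 0 0 0;0.3 12 0 0 0;0.3 12 0 0 0;0.3 12 3 0 0;0.3 12 6 0 0;0.3 12 6 0 0;0.3 12 6 0 0")

```text
time_s: 26.0
eef_pos: [518.2, -291.4, 81.7]
ee_rot: [-0.0, 0.995, 0.095, -0.0]
force: [0.5, -0.3, -1.1]
grip_width: 0.326
```

Run:
```python
from h import *
p,d,i=cap('wrist','w10.png')
go(521.6,-311.3,11.5,100.9)
```

```text
shift [-0.09  1.96  7.11] twist -0.0 jaw now -79.1 q6 38 pos [ 518.6 -291.8   82.6]
```

View pics/w10.png

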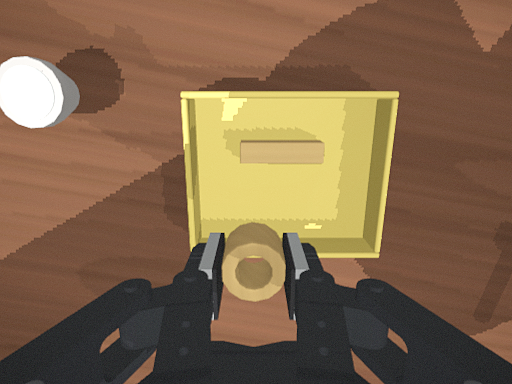

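The bush is held upright over the tray, with the bar well clear of it. Lower it slowly.

Request:
step_arm(plan="-0.1 2 0 0 0;-0.1 2 1 0 0;-0.1 2 3 0 0;-0.1 2 5 0 0;-0.1 2 6 0 0;-0.1 2 6.6 0 0;-0.1 2 6.8 0 0;-0.1 2 6.8 0 0;-0.1 2 6.8 0 0")

```text
time_s: 26.95
eef_pos: [521.2, -311.8, 13.9]
ee_rot: [0.0, 0.996, 0.095, 0.0]
force: [0.9, -0.7, -1.6]
grip_width: 0.327
```

Run:
```python
from h import *
print(readout.sense()['force'])
go(521.6,-311.3,11.5,100.9)
```

```text
[ 0.92485933 -0.68981511 -1.64935415]
shift [ 0.05 -0.04  0.24] twist -0.0 jaw now -79.1 q6 37 pos [ 521.2 -311.8   13.9]
```

Request:
step_arm(plan="0 0 0.2 0 0;0 0 0.3 0 0;0 0 0.3 0 0;0 0 0.3 0 55;0 0 0.3 0 55;0 0 0.3 0 55;0 0 -4 0 55;0 0 -9 0 55;0 0 -14 0 80;0 0 -19 0 80")

```text
time_s: 27.95
eef_pos: [520.6, -311.3, 205.2]
ee_rot: [0.0, 0.996, 0.095, 0.0]
force: [-0.2, -0.7, -1.2]
grip_width: 0.8
```

Request:
step_arm(plan="0 0 0 0 80;0 0 0 0 80;0 0 0 0 80")

```text
time_s: 28.25
eef_pos: [520.4, -311.2, 201.5]
ee_rot: [-0.001, 0.996, 0.095, -0.001]
force: [0.2, 0.7, -0.5]
grip_width: 0.804
```

Run:
```python
from h import *
p,d,i=cap('wrist','w11.png'); W=world(d,i)
for t,h in(('brass_bush',29),('brass_bar',18)):
    for r in spotter.regions_of('wrist',t):
        if (abs(W[r['pixels']][:,2]-h)<4).sum()>5: print(t,r['conf'],np.round(r['extent']),seen(W,r['pixels'],h,4))
p,d,i=cap('scene','s2.png'); W=world(d,i)
for t,h in(('small_cup',77),('medium_cup',55),('large_cup',30),('steel_nut',28),('jar',54),('loupe',32)):
    for r in spotter.regions_of('scene',t):
        if (abs(W[r['pixels']][:,2]-h)<4).sum()>5: print(t,r['conf'],np.round(r['extent']),seen(W,r['pixels'],h,4))
a=cv2.imread('pics/s2.png')[110:380,60:430]
cv2.imwrite('pics/s2c.png',cv2.resize(a,None,fx=2.1,fy=2.1,interpolation=cv2.INTER_CUBIC))
print(readout.sense()['force'])
```

```text
brass_bush 0.75 [253. 170.  26.  29.] (456, array([ 520. , -311.3,   28.7]), [array([ 519.8, -311.4]), array([28.6, 27.5]), np.float64(12.0)])
brass_bar 0.63 [255. 135.  54.  18.] (756, array([ 558.6, -301.8,   18.1]), [array([ 558.8, -301.8]), array([13.9, 54. ]), np.float64(10.9)])
small_cup 0.8 [371. 159.  18.  19.] (53, array([560.8, 308.7,  75.4]), [array([560.9, 309.4]), array([36.7, 38.4]), np.float64(5.9)])
medium_cup 0.72 [369. 167.  26.  27.] (63, array([566.3, 293.9,  53.3]), [array([564.1, 302.8]), array([62.9, 53.4]), np.float64(22.9)])
large_cup 0.79 [368. 177.  49.  33.] (163, array([572.3, 288.8,  28.6]), [array([564.2, 301.7]), array([121.4, 108.9]), np.float64(24.0)])
large_cup 0.16 [321. 250.   7.  19.] (86, array([650.4,  -4.8,  28. ]), [array([649.7,  -3.7]), array([19.9, 25.6]), np.float64(38.0)])
steel_nut 0.46 [320. 253.  13.  18.] (116, array([650.1,  -4.1,  27.7]), [array([650.,  -4.]), array([23.8, 26.7]), np.float64(37.8)])
jar 0.63 [333. 197.  22.  30.] (137, array([567.7, 143.7,  54.2]), [array([566.9, 145. ]), array([34.7, 35.9]), np.float64(8.3)])
loupe 0.75 [237. 268.  24.  27.] (283, array([ 567.7, -151.5,   32.2]), [array([ 566.7, -149.6]), array([37.8, 39.7]), np.float64(25.9)])
[-0.08428063 -0.75861313  0.18649601]
```

View pics/s2c.png

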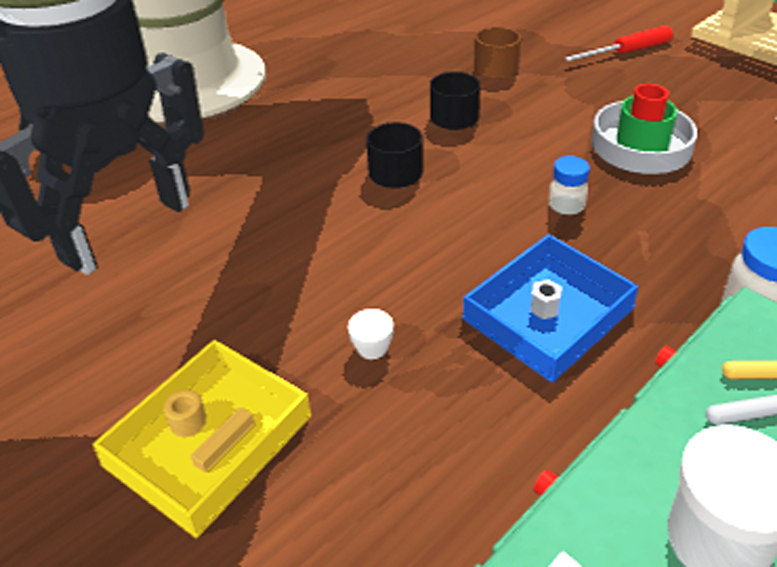

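The picture shows everything in place: cups nested at (650,125), nut in the blue tray at (545,298), bush (183,412) and bar (224,440) in the yellow tray. The jar and loupe have not moved.

```bash
python3 -c "
from h import *
print(workorder.finish_job())"
```

```text
the job is handed in; nothing more can be done
None
```

The bench is cleared and the job is handed in, at about 28 s on the robot's clock; the hand-in reports no verdict.

**Parts**
- **Brass bar and bush:** they lie apart on the yellow tray's floor, with the bush on end. Their tops measured 18 and 29 mm, as they should at floor height.
- **Steel nut:** it is on the blue tray's floor, with its top at 28 mm.
- **Cups:** the green cup went into the steel cup first, with its rim at 55 mm against 55 expected. The red cup went into the green one next, with its rim at 75 to 77 mm against 77 expected. The green and steel cups' centres agree to about 1 mm by the wrist camera.
- **Jar and loupe:** both are within about 2 mm of their start positions, which is the calibration error.

**Checks that were off**
- Setting down the bar briefly pressed the tool on the tray floor with about 53 N at the wrist. That is under the 120 N wrist limit. It is above the 40 N limit for the arm or gripper body; I took the contact to be through the fingertips or the bar, but did not check that.
- The network missed the nested red cup in the wrist view. I confirmed the cup from that picture, and its rim height from the top and scene depth.

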